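# Lower the wind meter one hole and start the blower

## Robot

A 6-joint arm with a two-finger parallel gripper is mounted at the origin on the work surface. World frame = base frame: x ahead of the robot, y to its left, z up, the work surface at z = 0. Lengths are in mm, angles in rad, forces in N, time in s.
With the tool pointing down it reaches from about 300 to 775 mm from the base axis. Payload 14.6 kg.
Tool frame: the origin (TCP) lies on the centre line of the jaws, within the pads' length; the fingertips stand ahead of it and the grasp point (between the pads) is the TCP (manip.tip_reach is the z of the fingertips in the tool frame, in mm); z points along the fingers, y is the direction in which the jaws open and shut (so a half turn about z gives the same grasp; the last joint's range is limited). The gripper opens to 94 mm and grips with 3 to 60 N. Pads are 16 mm wide; open, the fingers measure 119 mm over their backs; the gripper's body (75 mm by 177 mm) begins 78 mm behind the grasp point.
Start: joints at [-1.231, 0.3, 1.521, -0, 1.321, -0.067], TCP at [217.612, -505.108, 186.146] pointing down, gripper open.
Joint ranges: [-3.03, 3.03], [-0.79, 2.21], [0.23, 2.52], [-1.04, 4.18], [0, 3.07], [-2.55, 2.55]. Speed limits (rad/s): [2.22, 2.22, 2.57, 3.14, 3.14, 3.14].

## Interface

Orientations are given as [roll, pitch, yaw] about the fixed x, y, z axes, in that order (R = Rz(yaw) Ry(pitch) Rx(roll)).
In Python, from cell import manip, camera, search_frame, masks_of, tip_of gives the robot as it stands.
- The arm moves only by the tool send_rows, never from a script. Its argument "plan" is a list of rows, each an object with "travel": the shift along the tool's x, y, z in mm, a list of three; "delta_rot": the turn, a rotation vector about the tool's x, y, z in degrees, a list of three; "fingers": the gripper's target within -1 to 1 (shut at 1, half-way at 0, fully open at -1). In form: [{"travel": [dx, dy, dz], "delta_rot": [wx, wy, wz], "fingers": fingers}, ...]. A call has 1 to 20 rows; each row shifts and turns the commanded pose from where the row before left it, along the tool's axes as they then stand; what a row does not reach is not made up. A row lasts 1/8 s, in which the tool goes at most 62.5 mm and 10.7 degrees, less where a joint would pass 70% of its speed; a pose out of reach is approached as far as the arm can. A call is refused whole if a number of a shift passes 62.5 or a number of a turn 10.7, either way. A call with a gripper value outside its range is refused whole. The fingers move at their own pace and stop on an object; "grip_force" is the grip in N (left out, the last holds). Time passes only in rows, so rows that do not move let the fingers close. It gives the time, the measured TCP pose, the force and the opening at its end, in the units of the state.
- manip.read_state(): the state, without advancing time (a new reading comes with each control period).
- camera(name): name is "side" or "top" or "wrist"; returns a dict with "color" (384x512x3 uint8, red, green, blue), "z_map" (384x512 float32, mm along the optical axis (not along the pixel's ray), 0 where there is no reading), "fov_y" (degrees; the focal length in pixels is half the picture's height over the tangent of half this angle, whatever the lens; pixels are square), "cx", "cy" (the principal point, pixels), "world_from_camera" (4x4, takes a point from camera to world coordinates); the wrist camera has in their place "tool_from_camera" (4x4, takes a point from camera to tool coordinates, whose origin is the TCP and whose axes are the flange's). Camera axes: x right, y up, looking along -z (the intrinsics and any distortion apply to the point x, -y, -z); pixel columns grow to the right and rows downward; lengths in mm; the calibration is good to about 2 mm. A picture is of the moment at which its call begins: read the wrist's pose just before it.
- manip.sign_off(): hands the job in, once; it reports no verdict.
Trained networks look in the newest picture that a camera, given by its name, has taken for a name from the list of things; names that differ only in an ending like _2 or _b are one class to them, and where a whole thing is asked for, a point or a joint stands for the part that bears it (a point fixed in the world has none). Each returns a list of dicts, best first, with "confidence" (0 to 1); they miss things now and then, are a little off and sometimes report something else, mostly with a low value. They report only what shows in the picture. A call takes as long as a camera call.
- search_frame(name, camera): "at" ([x, y, z] in mm, in the coordinates of the camera as it stood for that picture, good to about 4 mm: the middle of the surface that is visible of it).
- masks_of(name, camera): "region" (384x512 bool, what is visible of it).
- tip_of(name, camera): "at" ([x, y, z] in mm, in the coordinates of the camera as it stood for that picture, good to about 4 mm: a listed point, or the origin of a listed thing).
The state is a dict: "clock": time; "joints": joint angles; "qd": joint speeds; "effort": joint torques, N m; "eef_pos": TCP position; "eef_rot": TCP orientation; "wrist_force": force on the tool from outside, world axes, zero at the start; "moment": the same for the moment, N m; "finger_gap": finger opening in mm.
Only numpy, scipy, OpenCV 4.12 (cv2) and the standard library are available. Lean on these libraries where they do the work, as an engineer would, in place of code of your own. Each camera call takes 0.05 s, during which the arm holds its last target. There are 200 camera calls.

## Task

Set up the wind test on the bench rig: press in the orange spring button on the mast's blue collar and lower the wind meter by exactly one hole, so that the pin clicks fully into the next hole down; feel for the click and do not force the pin. Only then throw the red-tipped switch lever on top of the blower all the way over to start it. Leave the loose things lying around undisturbed.

Things in the scene. Friction and masses are not known exactly. Their poses are not given: they have to be found in the camera images.
- rig: Fixed aluminium base plate of the wind rig, 150 x 360 x 15 mm, yaw up to 30 degrees; origin at the centre of its underside, z up. The mast's axis is at rig x 0, y +100 mm. The white blower, 110 x 100 mm in plan, its top 185 mm above the table, has its centre at rig x 0, y -105 mm.
- post: Fixed inner tube of the mast, square, 18 mm, with a row of holes; origin on its axis at table level, axes as the rig's. The next hole is 40 mm (give or take 10, hand-drilled: must be felt) below the start hole; another 34 mm below that is one too far. The pin has 1 mm play up and down in a hole. Load between pin and tube must stay under 25 N; pushing on after it has caught soon exceeds that.
- sleeve: Sliding outer part of the mast, 0.35 kg. Origin on its axis, on top of a black finger flange 90 (rig x) x 34 x 6 mm, at first 215 mm above the table. The blue collar on it is 32 (rig x) x 30 x 46 mm, a 30 mm wide cap ends 52 mm above the flange. The ring of the wind meter hangs to rig -y below flange level. Stays where left, slides down under 3 to 5 N; flange or cap may be pushed.
- collar_mid (a point): Centre of the blue collar on the mast's axis, 24 mm above the flange, level with the button's axis; axes as the rig's.
- button_face (a point): Centre of the outer face of the orange button, a round knob 18 mm across on the collar's rig +x side. Its face stands 24 mm from the mast's axis when out and 18 mm when fully in; the collar's opposite (-x) face is 16 mm from the axis, so collar and button are 40 mm across when out, 34 mm when pressed.
- button (a joint): Press of the button, m: 0 out (pin fully in a hole), 0.006 fully in; 3 N to start, 6.6 N at the bottom, springs back. It draws the pin, 4 mm deep in the tube, out: above 0.0045 it is clear. Let go between holes, the pin rides on the tube and the button stays at about 0.004 until a hole comes, where it springs out to 0. Held pressed, the pin passes every hole.
- slide (a joint): How far the sleeve is down from the start hole, m, growing downward (0 at the start to about 1 mm either way; stops at 0.087).
- switch (a joint): Blower switch lever, rad: about 0 to 0.1 at the start (off), leaning to rig -x; 1.0 thrown fully over to rig +x (on), where it stops. It stays where it is left and takes about 1 N at the tip.
- switch_tip (a point): Centre of the red ball, 26 mm across, at the end of the switch lever. The lever is 60 mm long on a pivot over the blower's middle, 207 mm above the table, and swings in the rig's x-z plane; its block, 70 x 50 mm, has its top 210 mm above the table.
- specimen_box: Loose blue box, 36 x 36 x 40 mm, origin under its centre; leave alone.
- beaker: Loose glass beaker, 60 mm across, 75 mm high, origin under its centre; leave alone.
- tweezers: Loose green plastic tweezers, 120 mm long, 8 mm high, origin under their centre; leave alone.
- pocket_meter: Loose black hand-held wind meter, ring 74 mm across, 24 mm high, with a 110 mm grip towards its -x; origin under the ring; leave alone.
- jar: Loose glass jar with white lid, 70 mm across, 80 mm high, origin under its centre; leave alone.
- screwdriver: Loose screwdriver with yellow handle, lying; leave alone.
- slide_case: Loose green case, 90 x 60 x 30 mm, origin under its centre; leave alone.

How it is judged:
By the outcome, as a careful person would: the job done as asked, in the order asked, and still so for the second after the job is handed in, with the robot touching nothing.
It also fails if it takes over 48 s, if anything falls off the work surface, if the arm or the gripper's body presses on something with over 40 N, if the wrist force passes 120 N, or if a joint passes its speed limit or range.

## Working session

There is one attempt and no reset: what is moved stays moved. The work goes in short steps, Python scripts to look and compute and a tool call to move; the robot and the scene stay as the last step left them, time stands still between calls to the robot, and variables do not carry over. Pictures are saved under pics/ and viewed, about 8 in all and at most 12, crops included, and the job is handed in when it is done.

Besides the shell and the picture viewer there is one more tool, called after "Request:" by a JSON object that holds its "fn" and its "kwargs", one argument or row to a line. send_rows: Moves the arm, as the interface text tells. Its arguments: {"type":"object","properties":{"plan":{"type":"array"},"grip_force":{"type":"number"}},"required":["plan"]}

```bash
mkdir -p pics; ls
cat > h.py <<'E'
import numpy as np,cv2
from cell import manip,camera,search_frame,masks_of,tip_of
from scipy.spatial.transform import Rotation as R
def tw(c,p):
    M=np.array(c["world_from_camera"]);return (M@np.r_[p,1])[:3]
def cloud(c):
    h,w=c["z_map"].shape;f=h/2/np.tan(np.radians(c["fov_y"])/2)
    v,u=np.mgrid[:h,:w];z=c["z_map"].astype(float)
    P=np.stack([(u-c["cx"])/f*z,-(v-c["cy"])/f*z,-z,np.ones_like(z)],-1)
    return (P@np.array(c["world_from_camera"]).T)[...,:3]
E
python3 - <<'E'
from h import *
s=manip.read_state();print({k:np.round(v,3) for k,v in s.items()},manip.tip_reach)
ims=[]
for n in("side","top"):
    c=camera(n);cv2.imwrite(f"pics/{n}1.png",c["color"][...,::-1])
    print(n,{k:np.round(v,2).tolist() for k,v in c.items() if k not in("color","z_map")})
    for t in("rig","post","sleeve","collar_mid","button_face","switch_tip"):
        print(t,[(np.round(tw(c,d["at"]),1),round(d["confidence"],2)) for d in tip_of(t,n)[:2]])
E
```

```text
pics
{'clock': np.float64(0.0), 'joints': array([-1.231,  0.3  ,  1.522, -0.   ,  1.321, -0.067]), 'qd': array([ 0., -0.,  0., -0., -0.,  0.]), 'effort': array([-0.0000e+00, -5.3181e+01, -3.5275e+01,  7.1000e-02,  2.4000e-02,
       -0.0000e+00]), 'eef_pos': array([ 217.519, -504.843,  185.568]), 'eef_rot': array([-3.14 , -0.   ,  0.407]), 'wrist_force': array([ 0.476, -0.225,  0.2  ]), 'moment': array([0.004, 0.044, 0.024]), 'finger_gap': np.float64(93.892)} 19.0
side {'fov_y': 51.52, 'cx': 258.81, 'cy': 186.13, 'world_from_camera': [[-0.94, 0.2, -0.29, 275.95], [-0.35, -0.56, 0.75, 808.83], [-0.01, 0.8, 0.6, 819.56], [0.0, 0.0, 0.0, 1.0]]}
rig [(array([554.8, -36.6,  -2.6]), 0.64)]
post [(array([578.8,  56.3,  -1.5]), 0.71)]
sleeve [(array([584.4,  62.8, 220.9]), 0.7)]
collar_mid [(array([585.2,  63.7, 238.2]), 0.74)]
button_face []
switch_tip [(array([584.8,  64.8, 239.7]), 0.69), (array([ 494.9, -127.2,  260.7]), 0.44)]
top {'fov_y': 47.3, 'cx': 256.67, 'cy': 195.94, 'world_from_camera': [[0.02, 0.99, -0.1, 451.47], [-1.0, 0.02, -0.01, -30.96], [-0.01, 0.1, 1.0, 1618.35], [0.0, 0.0, 0.0, 1.0]]}
rig [(array([553.1, -30.3,  -0.8]), 0.8)]
post [(array([583.9,  63.2,   4.5]), 0.6), (array([584.8,  58.3, 217.9]), 0.45)]
sleeve [(array([589.3,  62.1, 216.3]), 0.9)]
collar_mid [(array([585.1,  62.8, 239.9]), 0.57)]
button_face [(array([ 499.6, -122.4,  259.9]), 0.5), (array([676.6, 419.9,  -2.8]), 0.33)]
switch_tip [(array([585.9,  63.3, 242.9]), 0.75), (array([ 498.7, -122. ,  259.7]), 0.53)]
```

View pictures.

Run:
```python
from h import *
a=cv2.imread("pics/side1.png");b=cv2.imread("pics/top1.png")
cv2.imwrite("pics/both1.png",np.vstack([cv2.resize(a[40:340],(800,469))[:, :],])); 
cv2.imwrite("pics/t1.png",cv2.resize(b,(800,600)))
# yaw by depth: base plate / collar / blower top
for n in("side","top"):
    c=camera(n);P=cloud(c)
    def rect(lo,hi,name):
        m=(P[...,2]>lo)&(P[...,2]<hi)&(P[...,0]>420)&(P[...,0]<700)&(P[...,1]>-260)&(P[...,1]<160)&(c["z_map"]>0)
        q=P[m][:,:2].astype(np.float32)
        if len(q)>10: print(n,name,len(q),cv2.minAreaRect(q))
    rect(10,20,"plate");rect(180,190,"blower");rect(205,213,"block/flange");rect(262,272,"cap/ball")
    col=c["color"].astype(int)
    o=(col[...,0]>170)&(col[...,1]>60)&(col[...,1]<150)&(col[...,2]<70)&(P[...,2]>150)
    r=(col[...,0]>140)&(col[...,1]<60)&(col[...,2]<60)&(P[...,2]>210)
    for k,m in(("orange",o),("red",r)):
        if m.any():print(n,k,m.sum(),P[m].mean(0).round(1),P[m].min(0).round(1),P[m].max(0).round(1),np.argwhere(m).mean(0).round())
    m=(P[...,2]>212)&(P[...,2]<280)&(np.hypot(P[...,0]-585,P[...,1]-62)<60)
    for lo in(211,264):
        mm=m&(P[...,2]>lo)&(P[...,2]<lo+7);print(lo,mm.sum(),cv2.minAreaRect(P[mm][:,:2].astype(np.float32)) if mm.sum()>5 else'')
```

```text
side plate 2741 ((543.6907348632812, -27.7325439453125), (366.1180725097656, 240.08502197265625), 69.44450378417969)
side blower 470 ((547.1158447265625, -50.11781311035156), (266.539306640625, 106.67373657226562), 69.66563415527344)
side block/flange 402 ((551.7584838867188, -37.381866455078125), (247.77828979492188, 90.77533721923828), 72.5279541015625)
side cap/ball 116 ((540.431884765625, -27.612823486328125), (230.31285095214844, 28.30385398864746), 65.45404052734375)
side orange 1 [275.9 808.8 819.6] [275.9 808.8 819.6] [275.9 808.8 819.6] [383. 274.]
side red 10 [ 494.7 -120.1  270. ] [ 489.7 -123.1  267.7] [ 501.4 -116.   272. ] [139. 306.]
211 159 ((575.8248901367188, 43.80625534057617), (78.21432495117188, 87.99067687988281), 72.34735107421875)
264 61 ((582.9047241210938, 63.801544189453125), (27.019601821899414, 26.0944881439209), 22.02543830871582)
top plate 1877 ((559.7197265625, -34.54273986816406), (387.07373046875, 278.8095397949219), 89.44989776611328)
top blower 633 ((545.0653076171875, -64.26211547851562), (238.28076171875, 109.05400848388672), 71.99263000488281)
top block/flange 275 ((557.3045654296875, -39.1907958984375), (245.32029724121094, 89.15201568603516), 73.65885925292969)
top cap/ball 99 ((545.8851318359375, -29.50542449951172), (232.1349639892578, 30.653104782104492), 65.87867736816406)
top red 2 [ 498.5 -123.9  274.7] [ 496.9 -124.   273.5] [ 500.  -123.9  275.8] [224. 291.]
211 139 ((579.8250732421875, 42.22804260253906), (77.92646789550781, 88.61705780029297), 71.71940612792969)
264 61 ((586.5173950195312, 64.12805938720703), (27.953506469726562, 30.079858779907227), 70.29375457763672)
```

View pics/both1.png

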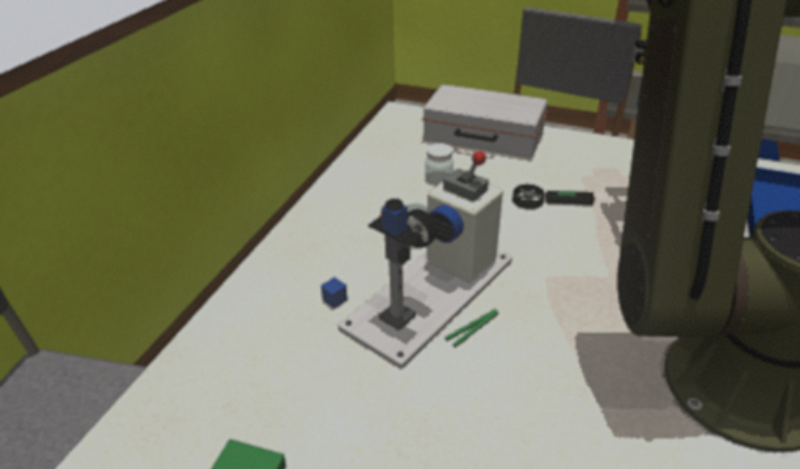

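View pics/t1.png

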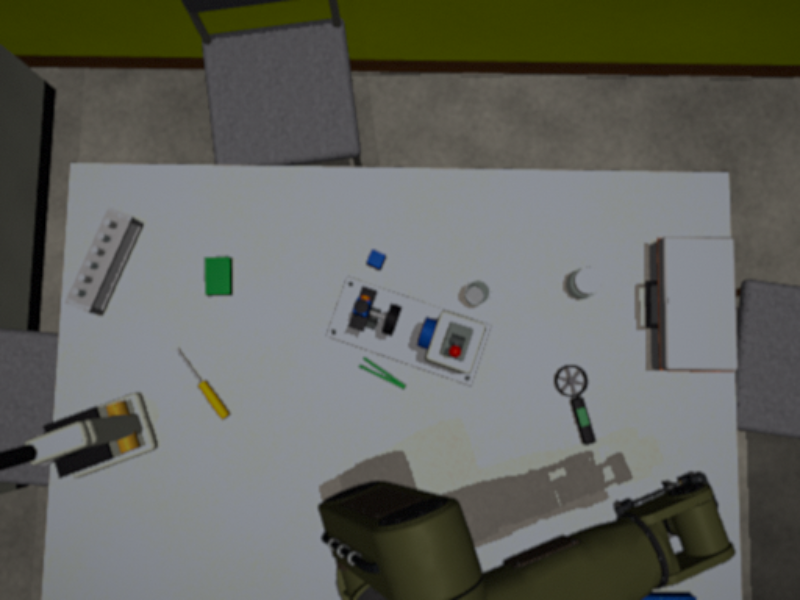

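The side view shows the mast with its blue collar near (395,215). The red ball is at (479,158), leaning towards the robot, and the tweezers, blue box and jar are clear of the rig. The top view shows the collar at (365,300) with the orange button on its far side (world +x), and the red ball at (455,351). The rig yaw is about -18°, the mast axis is about (585,63), and the heights agree with the given sizes. I'll move to hover above the mast.

Request:
{"fn": "send_rows", "kwargs": {
  "plan": [
    {"travel": [0, 0, -60], "delta_rot": [0, 0, -9.7], "fingers": -1},
    {"travel": [0, 0, -60], "delta_rot": [0, 0, -9.7], "fingers": -1},
    {"travel": [0, 0, -60], "delta_rot": [0, 0, -9.7], "fingers": -1},
    {"travel": [0, 0, 0], "delta_rot": [0, 0, -9.7], "fingers": -1},
    {"travel": [0, 0, 0], "delta_rot": [0, 0, -9.7], "fingers": -1},
    {"travel": [50, 13.5, 0], "delta_rot": [0, 0, 0], "fingers": -1},
    {"travel": [50, 13.5, 0], "delta_rot": [0, 0, 0], "fingers": -1},
    {"travel": [50, 13.5, 0], "delta_rot": [0, 0, 0], "fingers": -1},
    {"travel": [50, 13.5, 0], "delta_rot": [0, 0, 0], "fingers": -1},
    {"travel": [50, 13.5, 0], "delta_rot": [0, 0, 0], "fingers": -1},
    {"travel": [50, 13.5, 0], "delta_rot": [0, 0, 0], "fingers": -1},
    {"travel": [50, 13.5, 0], "delta_rot": [0, 0, 0], "fingers": -1},
    {"travel": [50, 13.5, 0], "delta_rot": [0, 0, 0], "fingers": -1},
    {"travel": [50, 13.5, 0], "delta_rot": [0, 0, 0], "fingers": -1},
    {"travel": [50, 13.5, 0], "delta_rot": [0, 0, 0], "fingers": -1},
    {"travel": [50, 13.5, 0], "delta_rot": [0, 0, 0], "fingers": -1},
    {"travel": [50, 13.5, 0], "delta_rot": [0, 0, 0], "fingers": -1},
    {"travel": [50, 13.5, 0], "delta_rot": [0, 0, 0], "fingers": -1},
    {"travel": [0, 0, 0], "delta_rot": [0, 0, 0], "fingers": -1},
    {"travel": [0, 0, 0], "delta_rot": [0, 0, 0], "fingers": -1}
  ]
}}

```text
clock: 3.3
eef_pos: [587.1, 57.2, 366.1]
eef_rot: [-3.141, 0.0, 1.253]
wrist_force: [-0.1, -0.5, 0.4]
finger_gap: 93.8
```

```bash
cat >> h.py <<'E'
def wrist():
    s=manip.read_state();c=camera("wrist");T=np.eye(4);T[:3,:3]=R.from_euler("xyz",s["eef_rot"]).as_matrix();T[:3,3]=s["eef_pos"]
    c["world_from_camera"]=T@np.array(c["tool_from_camera"]);return s,c
E
python3 - <<'E'
from h import *
s,c=wrist();print({k:np.round(s[k],3) for k in("clock","eef_pos","eef_rot","wrist_force","finger_gap")})
print(np.round(c["tool_from_camera"],2))
cv2.imwrite("pics/w1.png",cv2.resize(c["color"][...,::-1],(800,600)))
for t in("post","sleeve","collar_mid","button_face","switch_tip"):
    print(t,[(np.round(tw(c,d["at"]),1),round(d["confidence"],2)) for d in tip_of(t,"wrist")[:2]])
P=cloud(c);z=c["z_map"]>0
for lo,hi in((208,220),(262,272),(8,20),(180,190)):
    m=z&(P[...,2]>lo)&(P[...,2]<hi);q=P[m]
    m2=m&(np.hypot(P[...,0]-585,P[...,1]-63)<60) if lo>200 else m
    if m2.sum()>10:print(lo,m2.sum(),cv2.minAreaRect(P[m2][:,:2].astype(np.float32)),P[m2][:,2].mean())
E
```

```text
{'clock': np.float64(3.3), 'eef_pos': array([587.078,  57.238, 366.066]), 'eef_rot': array([-3.141,  0.   ,  1.253]), 'wrist_force': array([-0.081, -0.51 ,  0.379]), 'finger_gap': np.float64(93.822)}
[[   0.      0.97    0.24   67.59]
 [   1.     -0.      0.     -0.26]
 [   0.      0.24   -0.97 -198.57]
 [   0.      0.      0.      1.  ]]
post [(array([ 5.83e+02,  6.28e+01, -1.00e-01]), 0.55)]
sleeve [(array([585.5,  61.9, 215.7]), 0.79)]
collar_mid [(array([577.6,  63.5, 241. ]), 0.82)]
button_face [(array([604. ,  58. , 238.8]), 0.65)]
switch_tip [(array([ 495.8, -124.4,  260.6]), 0.74)]
208 1542 ((576.1527709960938, 42.6734733581543), (75.69751739501953, 90.09927368164062), 71.95519256591797) 215.15310514085462
262 722 ((583.22265625, 63.30470275878906), (28.156282424926758, 28.72072982788086), 71.65849304199219) 267.3990672393071
8 7735 ((512.0623168945312, -5.198699951171875), (462.5743103027344, 791.14599609375), 52.40652084350586) 14.765646326741065
180 861 ((546.1864624023438, -50.934661865234375), (265.3940734863281, 107.80130004882812), 71.87030029296875) 184.46146848609445
```

View pics/w1.png

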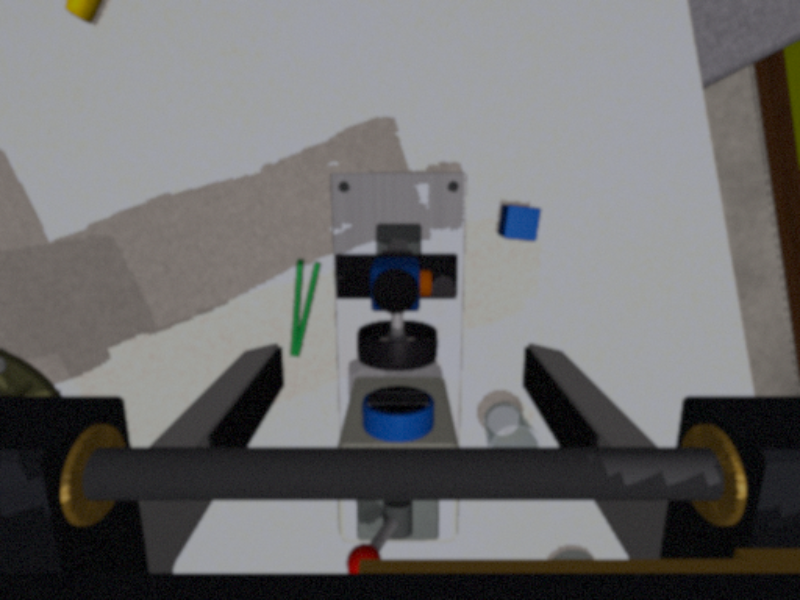

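The wrist view shows the cap at (396,285), the orange button on its right (+x) at (427,283), the dark flange level and aligned with the jaws, and the fingers' midline at about x = 403. The measured cap top is at 267 and the flange at 215, as expected. I'll centre the tool and go down around the collar.

Request:
{"fn": "send_rows", "kwargs": {
  "plan": [
    {"travel": [4.5, -3, 0], "delta_rot": [0, 0, 0], "fingers": -1},
    {"travel": [0, 0, 40], "delta_rot": [0, 0, 0], "fingers": -1},
    {"travel": [0, 0, 40], "delta_rot": [0, 0, 0], "fingers": -1},
    {"travel": [0, 0, 30], "delta_rot": [0, 0, 0], "fingers": -1},
    {"travel": [0, 0, 18], "delta_rot": [0, 0, 0], "fingers": -1},
    {"travel": [0, 0, 0], "delta_rot": [0, 0, 0], "fingers": -1},
    {"travel": [0, 0, 0], "delta_rot": [0, 0, 0], "fingers": -1}
  ],
  "grip_force": 15
}}

```text
clock: 4.47
eef_pos: [586.1, 62.9, 239.3]
eef_rot: [3.14, -0.001, 1.253]
wrist_force: [-0.9, 0.4, -0.3]
finger_gap: 94.0
```

Run:
```python
from h import *
s,c=wrist();print({k:np.round(s[k],3) for k in("clock","eef_pos","eef_rot","wrist_force","finger_gap")})
cv2.imwrite("pics/w2.png",cv2.resize(c["color"][...,::-1],(800,600)))
for t in("sleeve","collar_mid","button_face"):
    print(t,[(np.round(tw(c,d["at"]),1),round(d["confidence"],2)) for d in tip_of(t,"wrist")[:2]])
```

```text
{'clock': np.float64(4.475), 'eef_pos': array([586.116,  62.946, 239.279]), 'eef_rot': array([ 3.140e+00, -1.000e-03,  1.253e+00]), 'wrist_force': array([-0.917,  0.361, -0.305]), 'finger_gap': np.float64(94.0)}
sleeve [(array([586.5,  65.5, 213.9]), 0.82), (array([ 641.3, -184.8,   -1.2]), 0.4)]
collar_mid [(array([577.7,  61. , 239.8]), 0.91)]
button_face [(array([604.6,  57.3, 240.5]), 0.58), (array([584.3,  62.7, 214.7]), 0.47)]
```

View pics/w2.png

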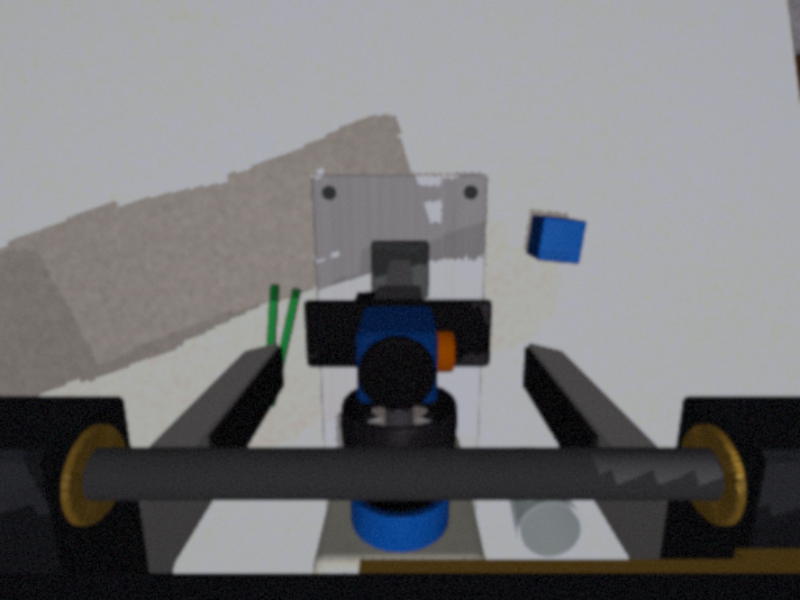

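The fingers straddle the collar. The cap is at (397,370), the button at (446,352) and the flange runs from x = 306 to 490, so the mast sits about 2 mm to -y of the jaw centre. That offset suits the button side. I'll lower 3 mm and squeeze.

Request:
{"fn": "send_rows", "kwargs": {
  "plan": [
    {"travel": [0, 0, 3], "delta_rot": [0, 0, 0], "fingers": -0.2},
    {"travel": [0, 0, 0], "delta_rot": [0, 0, 0], "fingers": 0.0},
    {"travel": [0, 0, 0], "delta_rot": [0, 0, 0], "fingers": 0.3},
    {"travel": [0, 0, 0], "delta_rot": [0, 0, 0], "fingers": 0.5},
    {"travel": [0, 0, 0], "delta_rot": [0, 0, 0], "fingers": 1},
    {"travel": [0, 0, 0], "delta_rot": [0, 0, 0], "fingers": 1},
    {"travel": [0, 0, 0], "delta_rot": [0, 0, 0], "fingers": 1}
  ],
  "grip_force": 15
}}

```text
clock: 5.55
eef_pos: [583.7, 63.5, 234.5]
eef_rot: [-3.135, 0.001, 1.254]
wrist_force: [-18.2, 4.4, 2.6]
finger_gap: 31.8
```

Request:
{"fn": "send_rows", "kwargs": {
  "plan": [
    {"travel": [0, -1.2, 0], "delta_rot": [0, 0, 0], "fingers": 1},
    {"travel": [0, -1.2, 0], "delta_rot": [0, 0, 0], "fingers": 1},
    {"travel": [0, 0, 0], "delta_rot": [0, 0, 0], "fingers": 1}
  ]
}}

```text
clock: 5.92
eef_pos: [583.6, 63.6, 234.6]
eef_rot: [-3.141, 0.0, 1.253]
wrist_force: [4.0, 0.7, -7.2]
finger_gap: 31.7
```

Run:
```python
from h import *
s,c=wrist();print({k:np.round(s[k],3) for k in("clock","eef_pos","eef_rot","wrist_force","moment","finger_gap")})
cv2.imwrite("pics/w3.png",cv2.resize(c["color"][150:330,150:370,::-1],(733,600)))
```

```text
{'clock': np.float64(5.925), 'eef_pos': array([583.615,  63.552, 234.576]), 'eef_rot': array([-3.141,  0.   ,  1.253]), 'wrist_force': array([ 4.023,  0.653, -7.185]), 'moment': array([ 0.131, -0.526,  0.038]), 'finger_gap': np.float64(31.695)}
```

View pics/w3.png

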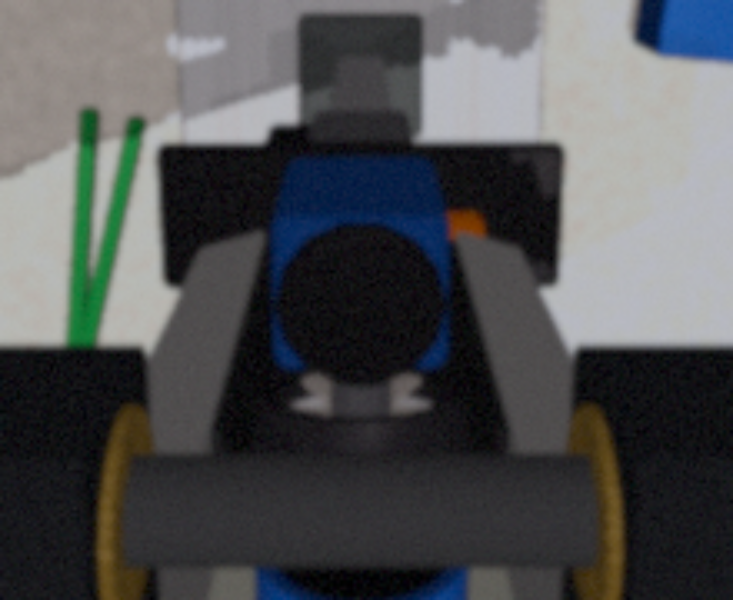

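Run:
```python
from h import *
s,c=wrist();print(c["fov_y"],c["cx"],c["cy"],s["wrist_force"].round(1) if hasattr(s["wrist_force"],"round") else s["wrist_force"])
W=c["world_from_camera"];c["world_from_camera"]=c["tool_from_camera"];P=cloud(c)
# crop pixel (x,y)-> orig
for nm,x,y in(("Ltip",240,250),("Rtip",490,250),("Rin",470,260),("Lin",255,260),("Rup",520,400),("button",467,222),("button2",480,222),("capc",360,300),("collarR",440,200),("flangeR",540,230),("flangeL",175,230)):
    u=int(150+x/3.333);v=int(150+y/3.333);print(nm,(u,v),P[v,u].round(1),c["color"][v,u])
col=c["color"].astype(int);o=(col[...,0]>120)&(col[...,0]>1.8*col[...,1])&(col[...,2]<60)&(abs(P[...,0])<20)&(abs(P[...,1])<40)
print(o.sum(),P[o].min(0).round(1),P[o].max(0).round(1))
```

```text
63.48671210202811 257.7021578286447 195.1394906508744 [ 3.5  1.4 -9.3]
Ltip (222, 225) [  9.1 -20.8 -29.5] [81 80 80]
Rtip (297, 225) [  9.5  22.1 -30.5] [77 75 76]
Rin (291, 228) [  8.9  18.3 -34.1] [79 77 78]
Lin (226, 228) [  9.3 -17.9 -35.2] [72 68 69]
Rup (306, 270) [  9.1  19.1 -84.5] [79 76 77]
button (290, 216) [ 7.5 20.5 -7.2] [119  56   0]
button2 (294, 216) [ 6.9 23.3 -5.2] [94 41  8]
capc (258, 240) [  1.5  -0.1 -33.5] [14 16  7]
collarR (282, 210) [ 12.9  14.9 -11.8] [10 26 57]
flangeR (312, 219) [-2.9 39.5 18.6] [19 12 16]
flangeL (202, 219) [ -3.  -41.2  18.7] [ 9 10 17]
18 [  6.2  17.7 -10.5] [ 7.4 22.3 -7.2]
```

The depth map shows the finger ends at tool z ≈ -30, level with the cap, and not 19 mm ahead of the TCP. The 31.7 mm gap is the cap or the top of the collar, and the button is still out (face at y ≈ 23). The real fingertips therefore sit about 48 mm higher than stated. I'll open and check this before going lower.

Request:
{"fn": "send_rows", "kwargs": {
  "plan": [
    {"travel": [0, 0, 0], "delta_rot": [0, 0, 0], "fingers": 0.2},
    {"travel": [0, 0, 0], "delta_rot": [0, 0, 0], "fingers": -0.2},
    {"travel": [0, 0, 0], "delta_rot": [0, 0, 0], "fingers": -0.2}
  ]
}}

```text
clock: 6.4
eef_pos: [583.6, 63.5, 235.6]
eef_rot: [3.141, -0.0, 1.253]
wrist_force: [-0.5, -0.5, -0.7]
finger_gap: 53.8
```

```bash
cat >> h.py <<'E'
def tips():
    s,c=wrist();W=c["world_from_camera"];c["world_from_camera"]=c["tool_from_camera"];P=cloud(c)
    for nm,m in(("L",P[...,1]<0),("R",P[...,1]>0)):
        g=s["finger_gap"]/2
        k=m&(c["z_map"]>0)&(abs(P[...,0]-8)<3)&(abs(P[...,1])>g-3)&(abs(P[...,1])<g+16)&(P[...,2]<25)
        q=P[k];b=q[q[:,2]>np.percentile(q[:,2],85)] if len(q) else q
        print(nm,len(q),"max z",np.sort(q[:,2])[-8:].round(1),"y",b.min(0).round(1)[1],b.max(0).round(1)[1])
    print({k:np.round(s[k],2) for k in("clock","eef_pos","wrist_force","finger_gap")});return s,c,P
E
python3 - <<'E'
from h import *
s,c,P=tips()
cv2.imwrite("pics/w4.png",cv2.resize(c["color"][100:340,100:412,::-1],(780,600)))
for y in (0,):
  for u in(200,210,216,300,306,312): print(u,[(v,P[v,u].round(0).tolist()) for v in range(200,236,5)])
E
```

```text
L 2514 max z [21.5 21.5 21.5 21.6 21.6 21.7 22.  22.3] y -42.7 -24.0
R 2515 max z [21.5 21.5 21.6 21.6 21.6 21.6 22.  22.2] y 23.9 42.9
{'clock': np.float64(6.4), 'eef_pos': array([583.61,  63.54, 235.56]), 'wrist_force': array([-0.51, -0.46, -0.74]), 'finger_gap': np.float64(53.84)}
200 [(200, [11.0, -42.0, 20.0]), (205, [7.0, -42.0, 20.0]), (210, [3.0, -43.0, 21.0]), (215, [-0.0, -43.0, 21.0]), (220, [-5.0, -43.0, 21.0]), (225, [9.0, -33.0, -30.0]), (230, [9.0, -32.0, -37.0]), (235, [9.0, -30.0, -46.0])]
210 [(200, [11.0, -35.0, 21.0]), (205, [7.0, -35.0, 20.0]), (210, [4.0, -35.0, 20.0]), (215, [-0.0, -35.0, 19.0]), (220, [9.0, -29.0, -20.0]), (225, [8.0, -28.0, -26.0]), (230, [6.0, -28.0, -31.0]), (235, [4.0, -27.0, -32.0])]
216 [(200, [11.0, -31.0, 21.0]), (205, [7.0, -31.0, 20.0]), (210, [4.0, -31.0, 20.0]), (215, [-0.0, -31.0, 20.0]), (220, [-4.0, -31.0, 20.0]), (225, [-8.0, -31.0, 21.0]), (230, [-12.0, -32.0, 21.0]), (235, [-16.0, -32.0, 21.0])]
300 [(200, [11.0, 30.0, 20.0]), (205, [7.0, 31.0, 20.0]), (210, [3.0, 31.0, 21.0]), (215, [-0.0, 31.0, 20.0]), (220, [-4.0, 31.0, 21.0]), (225, [-8.0, 31.0, 21.0]), (230, [-12.0, 31.0, 21.0]), (235, [-16.0, 31.0, 21.0])]
306 [(200, [11.0, 35.0, 20.0]), (205, [7.0, 35.0, 20.0]), (210, [3.0, 35.0, 21.0]), (215, [-1.0, 35.0, 21.0]), (220, [9.0, 29.0, -21.0]), (225, [8.0, 28.0, -26.0]), (230, [8.0, 27.0, -34.0]), (235, [6.0, 26.0, -37.0])]
312 [(200, [11.0, 39.0, 20.0]), (205, [8.0, 39.0, 19.0]), (210, [3.0, 40.0, 21.0]), (215, [-1.0, 40.0, 21.0]), (220, [-5.0, 40.0, 21.0]), (225, [9.0, 31.0, -30.0]), (230, [9.0, 29.0, -38.0]), (235, [10.0, 28.0, -47.0])]
```

View pics/w4.png

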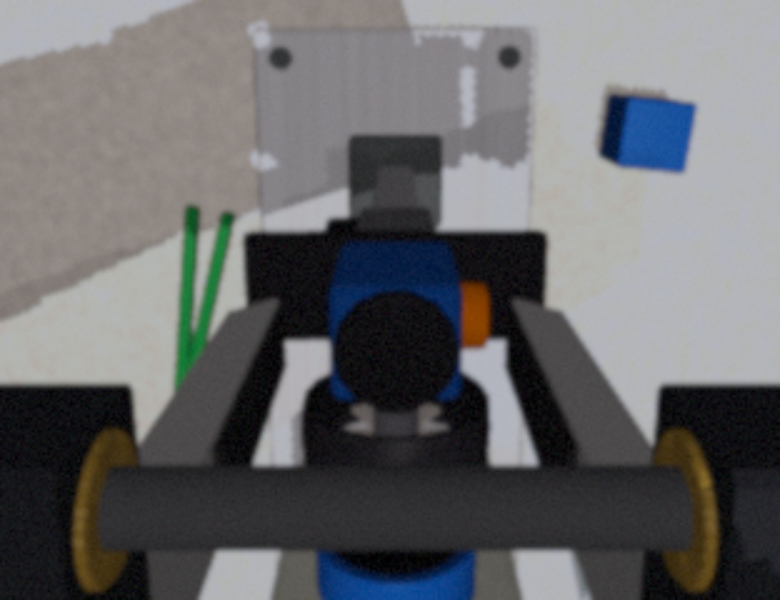

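The view confirms it: the finger ends are at crop (255,300) and (535,300), tool z ≈ -20, so they reach only about 40 mm less far than stated. The button at (475,313) is fully out and untouched. I'll lower another 37 mm with the fingers open a bit wider.

Request:
{"fn": "send_rows", "kwargs": {
  "plan": [
    {"travel": [0, 1.2, 0], "delta_rot": [0, 0, 0], "fingers": -0.5},
    {"travel": [0, 0, 0], "delta_rot": [0, 0, 0], "fingers": -0.5},
    {"travel": [0, 0, 15], "delta_rot": [0, 0, 0], "fingers": -0.5},
    {"travel": [0, 0, 12], "delta_rot": [0, 0, 0], "fingers": -0.5},
    {"travel": [0, 0, 8], "delta_rot": [0, 0, 0], "fingers": -0.5},
    {"travel": [0, 0, 2], "delta_rot": [0, 0, 0], "fingers": -0.5},
    {"travel": [0, 0, 0], "delta_rot": [0, 0, 0], "fingers": -0.5}
  ]
}}

```text
clock: 7.32
eef_pos: [584.8, 63.2, 198.2]
eef_rot: [3.141, -0.0, 1.253]
wrist_force: [-0.4, -0.4, 0.2]
finger_gap: 70.2
```

Run:
```python
from h import *
s,c,P=tips()
cv2.imwrite("pics/w5.png",cv2.resize(c["color"][100:340,100:412,::-1],(780,600)))
```

```text
L 2779 max z [-15.7 -15.6 -15.5 -15.4 -15.4 -15.3 -15.2 -13.9] y -47.3 -32.2
R 2622 max z [-15.6 -15.5 -15.3 -14.9 -14.9 -14.8 -14.3 -14.1] y 32.3 46.7
{'clock': np.float64(7.32), 'eef_pos': array([584.77,  63.22, 198.25]), 'wrist_force': array([-0.37, -0.39,  0.15]), 'finger_gap': np.float64(70.22)}
```

View pics/w5.png

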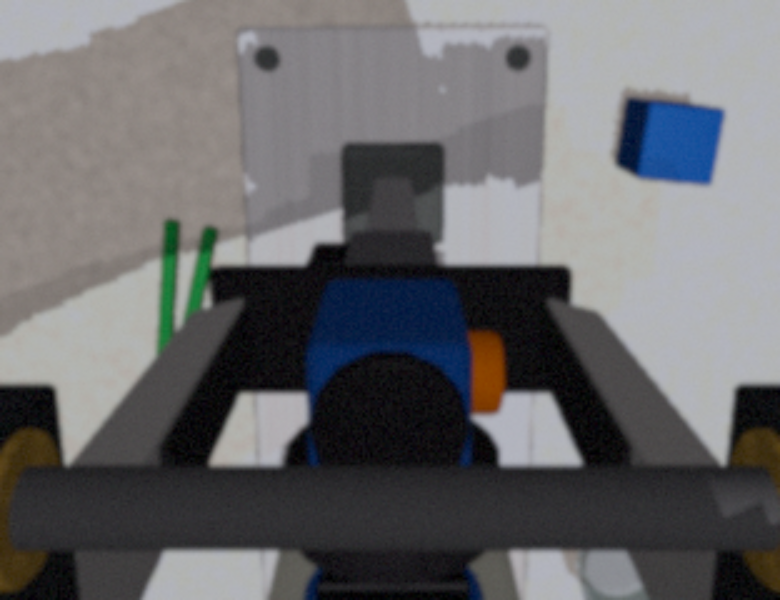

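The pads are now level with the button, which is at (488,372), and the tips are just above the flange. I'll squeeze.

Request:
{"fn": "send_rows", "kwargs": {
  "plan": [
    {"travel": [0, 0, 0], "delta_rot": [0, 0, 0], "fingers": 0.0},
    {"travel": [0, 0, 0], "delta_rot": [0, 0, 0], "fingers": 0.15},
    {"travel": [0, 0, 0], "delta_rot": [0, 0, 0], "fingers": 1},
    {"travel": [0, 0, 0], "delta_rot": [0, 0, 0], "fingers": 1},
    {"travel": [0, 0, 0], "delta_rot": [0, 0, 0], "fingers": 1},
    {"travel": [0, 0, 0], "delta_rot": [0, 0, 0], "fingers": 1}
  ],
  "grip_force": 14
}}

```text
clock: 8.12
eef_pos: [584.6, 63.2, 198.2]
eef_rot: [-3.141, 0.0, 1.253]
wrist_force: [-1.7, 0.1, 1.2]
finger_gap: 33.7
```

Request:
{"fn": "send_rows", "kwargs": {
  "plan": [
    {"travel": [0, 0, 1], "delta_rot": [0, 0, 0], "fingers": 1},
    {"travel": [0, 0, 1], "delta_rot": [0, 0, 0], "fingers": 1},
    {"travel": [0, 0, 1], "delta_rot": [0, 0, 0], "fingers": 1},
    {"travel": [0, 0, 0], "delta_rot": [0, 0, 0], "fingers": 1}
  ]
}}

```text
clock: 8.62
eef_pos: [584.6, 63.2, 195.0]
eef_rot: [-3.141, 0.0, 1.253]
wrist_force: [-2.6, 0.5, 1.3]
finger_gap: 33.9
```

Request:
{"fn": "send_rows", "kwargs": {
  "plan": [
    {"travel": [0, 0, 2], "delta_rot": [0, 0, 0], "fingers": 1},
    {"travel": [0, 0, 2], "delta_rot": [0, 0, 0], "fingers": 1},
    {"travel": [0, 0, 2], "delta_rot": [0, 0, 0], "fingers": 1},
    {"travel": [0, 0, 2], "delta_rot": [0, 0, 0], "fingers": 1},
    {"travel": [0, 0, 2], "delta_rot": [0, 0, 0], "fingers": 1}
  ]
}}

```text
clock: 9.25
eef_pos: [584.6, 63.2, 185.0]
eef_rot: [-3.141, -0.0, 1.253]
wrist_force: [-4.9, -0.4, 2.2]
finger_gap: 33.9
```

```bash
cat >> h.py <<'E'
def heights():
    s,c=wrist();P=cloud(c);a=np.array([583.6,63.4]);d=P[...,:2]-a
    ex=np.array([.951,-.309]);ey=np.array([.309,.951]);X=d@ex;Y=d@ey;z=c["z_map"]>0
    cap=z&(np.hypot(X,Y)<11)&(P[...,2]>200);fl=z&(abs(X)<40)&(Y>4)&(Y<15)&(abs(X)>38)&(P[...,2]>120)
    fl2=z&(abs(X)>17)&(abs(X)<43)&(abs(Y)<15)&(P[...,2]>100)
    h,e=np.histogram(P[fl2][:,2],np.arange(100,290,2))
    print("cap",cap.sum(),np.median(P[cap][:,2]).round(2) if cap.any() else None,"flange mode",e[h.argmax()]+1,h.max(),
     np.median(P[fl2][:,2][abs(P[fl2][:,2]-e[h.argmax()]-1)<3]).round(2))
    print({k:np.round(s[k],2) for k in("clock","eef_pos","wrist_force","finger_gap")});return s,c,P
E
python3 -c "
from h import *
heights()"
```

```text
cap 1429 253.94 flange mode 201 1027 201.91
{'clock': np.float64(9.25), 'eef_pos': array([584.61,  63.23, 184.98]), 'wrist_force': array([-4.87, -0.38,  2.16]), 'finger_gap': np.float64(33.92)}
```

The sleeve follows: the cap has gone from 267 to 254 for 13 mm of travel. I'll do 11 mm more with the button pressed (24 in total) and then release the button.

Request:
{"fn": "send_rows", "kwargs": {
  "plan": [
    {"travel": [0, 0, 2], "delta_rot": [0, 0, 0], "fingers": 1},
    {"travel": [0, 0, 2], "delta_rot": [0, 0, 0], "fingers": 1},
    {"travel": [0, 0, 2], "delta_rot": [0, 0, 0], "fingers": 1},
    {"travel": [0, 0, 2], "delta_rot": [0, 0, 0], "fingers": 1},
    {"travel": [0, 0, 2], "delta_rot": [0, 0, 0], "fingers": 1},
    {"travel": [0, 0, 1], "delta_rot": [0, 0, 0], "fingers": 1},
    {"travel": [0, 0, 0], "delta_rot": [0, 0, 0], "fingers": 1},
    {"travel": [0, 0, 0], "delta_rot": [0, 0, 0], "fingers": 0.0},
    {"travel": [0, 0, 0], "delta_rot": [0, 0, 0], "fingers": -0.1},
    {"travel": [0, 0, 0], "delta_rot": [0, 0, 0], "fingers": -0.1}
  ]
}}

```text
clock: 10.55
eef_pos: [584.8, 63.2, 174.2]
eef_rot: [3.141, -0.0, 1.253]
wrist_force: [-0.3, -0.4, -0.6]
finger_gap: 51.8
```

```bash
python3 -c "
from h import *
s,c,P=heights()
cv2.imwrite('pics/w6.png',cv2.resize(c['color'][100:340,100:412,::-1],(780,600)))"
```

```text
cap 1435 242.79 flange mode 191 1445 190.78
{'clock': np.float64(10.55), 'eef_pos': array([584.77,  63.18, 174.21]), 'wrist_force': array([-0.27, -0.35, -0.59]), 'finger_gap': np.float64(51.82)}
```

View pics/w6.png

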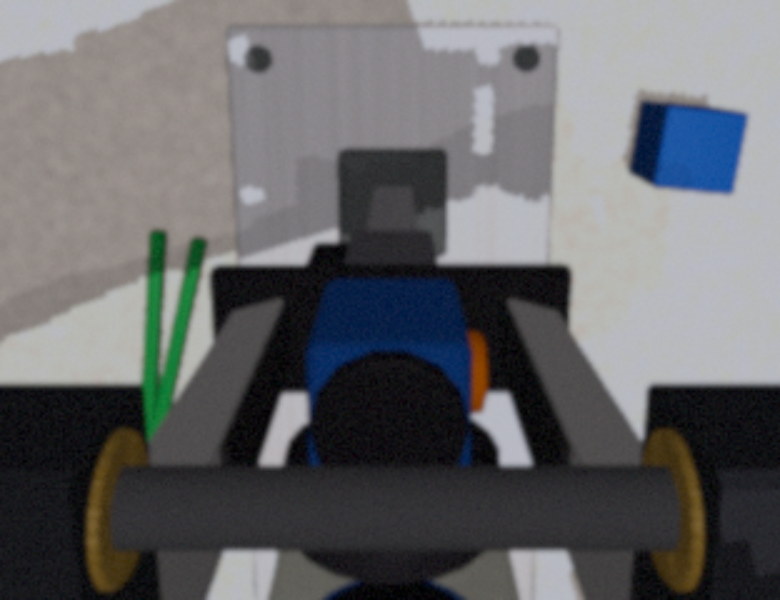

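The button face is now at x = 488 where it was 505, so the pin is riding on the tube between holes, and the slide is about 24 mm. Next I'll push on the flange with the fingertips in small steps.

Request:
{"fn": "send_rows", "kwargs": {
  "plan": [
    {"travel": [0, 0, 1], "delta_rot": [0, 0, 0], "fingers": -0.1},
    {"travel": [0, 0, 1], "delta_rot": [0, 0, 0], "fingers": -0.1},
    {"travel": [0, 0, 1], "delta_rot": [0, 0, 0], "fingers": -0.1},
    {"travel": [0, 0, 1], "delta_rot": [0, 0, 0], "fingers": -0.1},
    {"travel": [0, 0, 1], "delta_rot": [0, 0, 0], "fingers": -0.1},
    {"travel": [0, 0, 0], "delta_rot": [0, 0, 0], "fingers": -0.1}
  ]
}}

```text
clock: 11.35
eef_pos: [584.7, 63.2, 169.6]
eef_rot: [3.141, -0.0, 1.253]
wrist_force: [-1.5, -0.1, 4.9]
finger_gap: 51.8
```

```bash
cat >> h.py <<'E'
def look():
    s,c,P=heights();col=c["color"].astype(int)
    o=(col[...,0]>90)&(col[...,0]>1.8*col[...,1])&(col[...,2]<60)
    d=P[...,:2]-np.array([583.6,63.4]);X=d@np.array([.951,-.309]);o&=(X>10)&(X<32)&(abs(d@[.309,.951])<20)
    print("button px",o.sum(),"X95",np.percentile(X[o],95).round(2) if o.any() else None)
E
python3 -c "
from h import *
look()"
```

```text
cap 1364 240.62 flange mode 189 1389 188.67
{'clock': np.float64(11.35), 'eef_pos': array([584.72,  63.22, 169.59]), 'wrist_force': array([-1.53, -0.06,  4.86]), 'finger_gap': np.float64(51.75)}
button px 176 X95 20.06
```

Request:
{"fn": "send_rows", "kwargs": {
  "plan": [
    {"travel": [0, 0, 0.5], "delta_rot": [0, 0, 0], "fingers": -0.1},
    {"travel": [0, 0, 0.5], "delta_rot": [0, 0, 0], "fingers": -0.1},
    {"travel": [0, 0, 0.5], "delta_rot": [0, 0, 0], "fingers": -0.1},
    {"travel": [0, 0, 0.5], "delta_rot": [0, 0, 0], "fingers": -0.1}
  ]
}}

```text
clock: 11.9
eef_pos: [584.7, 63.2, 167.5]
eef_rot: [3.141, -0.0, 1.253]
wrist_force: [-2.4, -0.9, 4.9]
finger_gap: 51.7
```

Request:
{"fn": "send_rows", "kwargs": {
  "plan": [
    {"travel": [0, 0, 0.5], "delta_rot": [0, 0, 0], "fingers": -0.1},
    {"travel": [0, 0, 0.5], "delta_rot": [0, 0, 0], "fingers": -0.1},
    {"travel": [0, 0, 0.5], "delta_rot": [0, 0, 0], "fingers": -0.1}
  ]
}}

```text
clock: 12.28
eef_pos: [584.7, 63.2, 166.1]
eef_rot: [3.141, -0.0, 1.253]
wrist_force: [-2.2, -0.1, 5.5]
finger_gap: 51.9
```

Request:
{"fn": "send_rows", "kwargs": {
  "plan": [
    {"travel": [0, 0, 0.5], "delta_rot": [0, 0, 0], "fingers": -0.1},
    {"travel": [0, 0, 0.5], "delta_rot": [0, 0, 0], "fingers": -0.1},
    {"travel": [0, 0, 0.5], "delta_rot": [0, 0, 0], "fingers": -0.1}
  ]
}}

```text
clock: 12.65
eef_pos: [584.7, 63.2, 164.6]
eef_rot: [3.141, -0.0, 1.253]
wrist_force: [-3.2, 0.1, 6.0]
finger_gap: 51.4
```

Request:
{"fn": "send_rows", "kwargs": {
  "plan": [
    {"travel": [0, 0, 0.5], "delta_rot": [0, 0, 0], "fingers": -0.1},
    {"travel": [0, 0, 0.5], "delta_rot": [0, 0, 0], "fingers": -0.1},
    {"travel": [0, 0, 0.5], "delta_rot": [0, 0, 0], "fingers": -0.1}
  ]
}}

```text
clock: 13.02
eef_pos: [584.7, 63.2, 163.0]
eef_rot: [3.141, -0.0, 1.253]
wrist_force: [-2.7, -0.2, 5.8]
finger_gap: 51.7
```

Request:
{"fn": "send_rows", "kwargs": {
  "plan": [
    {"travel": [0, 0, 0.5], "delta_rot": [0, 0, 0], "fingers": -0.1},
    {"travel": [0, 0, 0.5], "delta_rot": [0, 0, 0], "fingers": -0.1},
    {"travel": [0, 0, 0.5], "delta_rot": [0, 0, 0], "fingers": -0.1}
  ]
}}

```text
clock: 13.4
eef_pos: [584.7, 63.2, 161.6]
eef_rot: [3.141, -0.0, 1.253]
wrist_force: [-1.5, -0.2, 5.5]
finger_gap: 51.5
```

Request:
{"fn": "send_rows", "kwargs": {
  "plan": [
    {"travel": [0, 0, 0.5], "delta_rot": [0, 0, 0], "fingers": -0.1},
    {"travel": [0, 0, 0.5], "delta_rot": [0, 0, 0], "fingers": -0.1},
    {"travel": [0, 0, 0.5], "delta_rot": [0, 0, 0], "fingers": -0.1}
  ]
}}

```text
clock: 13.78
eef_pos: [584.7, 63.2, 160.0]
eef_rot: [3.141, -0.0, 1.253]
wrist_force: [-2.4, 0.2, 5.2]
finger_gap: 51.2
```

Request:
{"fn": "send_rows", "kwargs": {
  "plan": [
    {"travel": [0, 0, 0.5], "delta_rot": [0, 0, 0], "fingers": -0.1},
    {"travel": [0, 0, 0.5], "delta_rot": [0, 0, 0], "fingers": -0.1},
    {"travel": [0, 0, 0.5], "delta_rot": [0, 0, 0], "fingers": -0.1}
  ]
}}

```text
clock: 14.15
eef_pos: [584.7, 63.2, 158.5]
eef_rot: [3.141, -0.0, 1.253]
wrist_force: [-1.8, -0.2, 5.4]
finger_gap: 51.7
```

Request:
{"fn": "send_rows", "kwargs": {
  "plan": [
    {"travel": [0, 0, 0.5], "delta_rot": [0, 0, 0], "fingers": -0.1},
    {"travel": [0, 0, 0.5], "delta_rot": [0, 0, 0], "fingers": -0.1},
    {"travel": [0, 0, 0.5], "delta_rot": [0, 0, 0], "fingers": -0.1}
  ]
}}

```text
clock: 14.52
eef_pos: [584.7, 63.2, 157.0]
eef_rot: [3.141, -0.0, 1.253]
wrist_force: [-1.9, -0.3, 5.2]
finger_gap: 51.3
```

```bash
python3 -c "
from h import *
look()"
```

```text
cap 1373 228.09 flange mode 177 928 176.12
{'clock': np.float64(14.52), 'eef_pos': array([584.72,  63.19, 157.03]), 'wrist_force': array([-1.92, -0.31,  5.21]), 'finger_gap': np.float64(51.26)}
button px 204 X95 20.53
```

Still riding at a slide of about 39 mm with a steady 5 N. I'll continue.

Request:
{"fn": "send_rows", "kwargs": {
  "plan": [
    {"travel": [0, 0, 0.5], "delta_rot": [0, 0, 0], "fingers": -0.1},
    {"travel": [0, 0, 0.5], "delta_rot": [0, 0, 0], "fingers": -0.1},
    {"travel": [0, 0, 0.5], "delta_rot": [0, 0, 0], "fingers": -0.1}
  ]
}}

```text
clock: 14.95
eef_pos: [584.7, 63.2, 155.1]
eef_rot: [3.142, -0.0, 1.253]
wrist_force: [0.0, -0.6, 2.0]
finger_gap: 51.5
```

```bash
python3 -c "
from h import *
look()"
```

```text
cap 1376 226.11 flange mode 175 894 174.14
{'clock': np.float64(14.95), 'eef_pos': array([584.74,  63.2 , 155.08]), 'wrist_force': array([ 0.02, -0.63,  2.03]), 'finger_gap': np.float64(51.45)}
button px 377 X95 22.98
```

The force fell to 2 N and the button sprang out, so the pin has clicked. I'll check gently that it has caught with 1 mm more, then back off.

Request:
{"fn": "send_rows", "kwargs": {
  "plan": [
    {"travel": [0, 0, 0.5], "delta_rot": [0, 0, 0], "fingers": -0.1},
    {"travel": [0, 0, 0.4], "delta_rot": [0, 0, 0], "fingers": -0.1}
  ]
}}

```text
clock: 15.25
eef_pos: [584.8, 63.2, 154.4]
eef_rot: [3.141, -0.0, 1.253]
wrist_force: [-0.3, 0.8, 5.1]
finger_gap: 51.6
```

Request:
{"fn": "send_rows", "kwargs": {
  "plan": [
    {"travel": [0, 0, 0.4], "delta_rot": [0, 0, 0], "fingers": -0.1},
    {"travel": [0, 0, 0.3], "delta_rot": [0, 0, 0], "fingers": -0.1}
  ]
}}

```text
clock: 15.5
eef_pos: [584.8, 63.2, 154.2]
eef_rot: [3.141, -0.0, 1.253]
wrist_force: [-3.0, 0.5, 10.8]
finger_gap: 51.9
```

The pin has caught, with the force climbing to 10.8 N for almost no movement. I'll back off and rise clear of the mast.

Request:
{"fn": "send_rows", "kwargs": {
  "plan": [
    {"travel": [0, 0, -2.5], "delta_rot": [0, 0, 0], "fingers": -0.1},
    {"travel": [0, 0, 0], "delta_rot": [0, 0, 0], "fingers": -0.5},
    {"travel": [0, 0, 0], "delta_rot": [0, 0, 0], "fingers": -0.5},
    {"travel": [0, 0, -15], "delta_rot": [0, 0, 0], "fingers": -0.5},
    {"travel": [0, 0, -30], "delta_rot": [0, 0, 0], "fingers": -0.5},
    {"travel": [0, 0, -40], "delta_rot": [0, 0, 0], "fingers": -0.5},
    {"travel": [0, 0, -35], "delta_rot": [0, 0, 0], "fingers": -0.5},
    {"travel": [0, 0, 0], "delta_rot": [0, 0, 0], "fingers": -0.5}
  ]
}}

```text
clock: 16.5
eef_pos: [585.5, 63.3, 279.8]
eef_rot: [3.136, -0.002, 1.253]
wrist_force: [-0.4, 0.2, -0.4]
finger_gap: 70.0
```

```bash
python3 -c "
from h import *
look()
c=camera('wrist')
s,c=wrist();cv2.imwrite('pics/w7.png',cv2.resize(c['color'][...,::-1],(800,600)))
for t in('switch_tip','button_face'): print(t,[(np.round(tw(c,d['at']),1),round(d['confidence'],2)) for d in tip_of(t,'wrist')[:2]])
"
```

```text
cap 515 225.37 flange mode 173 1003 173.36
{'clock': np.float64(16.5), 'eef_pos': array([585.48,  63.25, 279.8 ]), 'wrist_force': array([-0.4 ,  0.15, -0.39]), 'finger_gap': np.float64(70.0)}
button px 122 X95 22.99
switch_tip [(array([551.2, -31.6,   5.9]), 0.2)]
button_face [(array([600.9,  58.7, 197. ]), 0.54)]
```

View pics/w7.png

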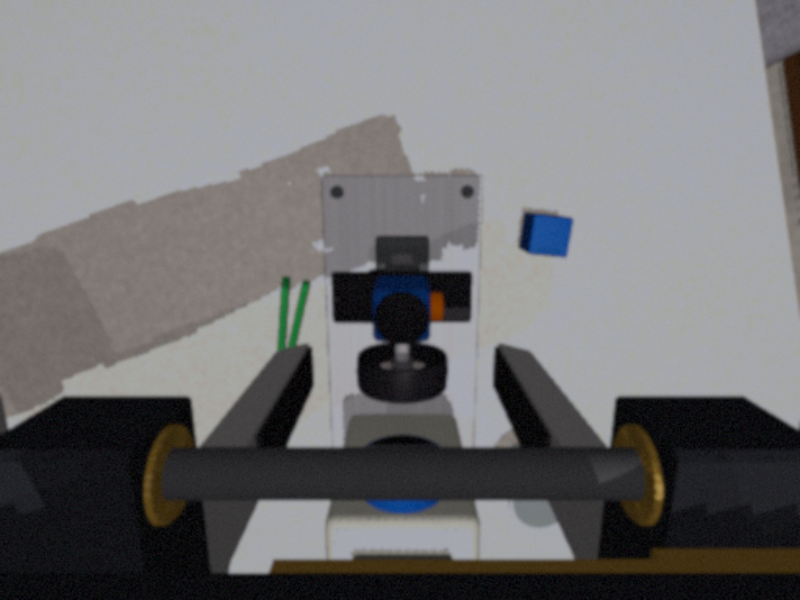

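The pin is out (button at (437,306)) and the sleeve is seated about 42 mm lower. Now I'll go to the lever's -x side with the fingers closed.

Request:
{"fn": "send_rows", "kwargs": {
  "plan": [
    {"travel": [0, -32, 0], "delta_rot": [0, 0, 0], "fingers": 1},
    {"travel": [-41, -32, 0], "delta_rot": [0, 0, 0], "fingers": 1},
    {"travel": [-41, 0, 0], "delta_rot": [0, 0, 0], "fingers": 1},
    {"travel": [-41, 0, 0], "delta_rot": [0, 0, 0], "fingers": 1},
    {"travel": [-41, 0, 0], "delta_rot": [0, 0, 0], "fingers": 1},
    {"travel": [-40, 0, 0], "delta_rot": [0, 0, 0], "fingers": 1},
    {"travel": [0, 0, 0], "delta_rot": [0, 0, 0], "fingers": 1},
    {"travel": [0, 0, 0], "delta_rot": [0, 0, 0], "fingers": 1},
    {"travel": [0, 0, 0], "delta_rot": [0, 0, 0], "fingers": 1}
  ]
}}

```text
clock: 17.88
eef_pos: [460.4, -109.8, 275.9]
eef_rot: [-3.141, -0.0, 1.254]
wrist_force: [0.9, -0.2, -0.1]
finger_gap: 0.5
```

```bash
python3 -c "
from h import *
s,c=wrist();print({k:np.round(s[k],2) for k in('clock','eef_pos','finger_gap')})
p=np.array(s['eef_pos'][:2])
for n in('side','top'):
    c=camera(n)
    for d in tip_of('switch_tip',n)[:2]:
        w=tw(c,d['at']);q=w[:2]-p;print(n,w.round(1),'rel tool xy',np.round([q@[.312,.95],q@[.95,-.312]],1),round(d['confidence'],2))
    cv2.imwrite(f'pics/{n}2.png',c['color'][...,::-1])
"
```

```text
{'clock': np.float64(17.88), 'eef_pos': array([ 460.42, -109.81,  275.86]), 'finger_gap': np.float64(0.51)}
side [ 495.  -125.7  261.4] rel tool xy [-4.3 37.8] 0.59
```

Request:
{"fn": "send_rows", "kwargs": {
  "plan": [
    {"travel": [-3, 0, 20], "delta_rot": [0, 0, 0], "fingers": 1},
    {"travel": [0, 0, 22], "delta_rot": [0, 0, 0], "fingers": 1},
    {"travel": [0, 0, 0], "delta_rot": [0, 0, 0], "fingers": 1},
    {"travel": [0, 6, 0], "delta_rot": [0, 0, 0], "fingers": 1},
    {"travel": [0, 6, 0], "delta_rot": [0, 0, 0], "fingers": 1},
    {"travel": [0, 6, 0], "delta_rot": [0, 0, 0], "fingers": 1},
    {"travel": [0, 6, 0], "delta_rot": [0, 0, 0], "fingers": 1},
    {"travel": [0, 6, 0], "delta_rot": [0, 0, 0], "fingers": 1},
    {"travel": [0, 6, 0], "delta_rot": [0, 0, 0], "fingers": 1},
    {"travel": [0, 6, 0], "delta_rot": [0, 0, 0], "fingers": 1},
    {"travel": [0, 6, 0], "delta_rot": [0, 0, 0], "fingers": 1}
  ]
}}

```text
clock: 19.5
eef_pos: [505.3, -128.6, 234.0]
eef_rot: [-3.142, -0.0, 1.253]
wrist_force: [-1.3, 1.0, 0.9]
finger_gap: 0.6
```

Request:
{"fn": "send_rows", "kwargs": {
  "plan": [
    {"travel": [0, 4, 0], "delta_rot": [0, 0, 0], "fingers": 1},
    {"travel": [0, 4, 0], "delta_rot": [0, 0, 0], "fingers": 1},
    {"travel": [0, 3, 0], "delta_rot": [0, 0, 0], "fingers": 1},
    {"travel": [0, 2, 0], "delta_rot": [0, 0, 0], "fingers": 1},
    {"travel": [0, 2, 0], "delta_rot": [0, 0, 0], "fingers": 1},
    {"travel": [0, 0, 0], "delta_rot": [0, 0, 0], "fingers": 1}
  ]
}}

```text
clock: 20.25
eef_pos: [519.2, -133.2, 234.1]
eef_rot: [3.141, 0.0, 1.253]
wrist_force: [-0.7, 0.5, -0.1]
finger_gap: 0.4
```

Request:
{"fn": "send_rows", "kwargs": {
  "plan": [
    {"travel": [0, 2, 0], "delta_rot": [0, 0, 0], "fingers": 1},
    {"travel": [0, 2, 0], "delta_rot": [0, 0, 0], "fingers": 1},
    {"travel": [0, 1, 0], "delta_rot": [0, 0, 0], "fingers": 1}
  ]
}}

```text
clock: 20.62
eef_pos: [523.8, -134.7, 234.0]
eef_rot: [-3.141, 0.0, 1.253]
wrist_force: [-5.4, 0.9, 0.8]
finger_gap: 0.5
```

Request:
{"fn": "send_rows", "kwargs": {
  "plan": [
    {"travel": [0, 0.7, 0], "delta_rot": [0, 0, 0], "fingers": 1},
    {"travel": [0, 0.5, 0], "delta_rot": [0, 0, 0], "fingers": 1},
    {"travel": [0, 0, 0], "delta_rot": [0, 0, 0], "fingers": 1}
  ]
}}

```text
clock: 21.0
eef_pos: [524.0, -134.8, 233.9]
eef_rot: [-3.139, 0.0, 1.253]
wrist_force: [-10.0, 3.2, 1.2]
finger_gap: 0.4
```

It is at the stop: 10 N with no further travel. I'll back away, rise and retreat, then check.

Request:
{"fn": "send_rows", "kwargs": {
  "plan": [
    {"travel": [0, -10, 0], "delta_rot": [0, 0, 0], "fingers": 1},
    {"travel": [0, -20, 0], "delta_rot": [0, 0, 0], "fingers": 1},
    {"travel": [0, -20, -10], "delta_rot": [0, 0, 0], "fingers": 1},
    {"travel": [0, 0, -40], "delta_rot": [0, 0, 0], "fingers": 1},
    {"travel": [0, -40, -40], "delta_rot": [0, 0, 0], "fingers": 1},
    {"travel": [-40, -30, 0], "delta_rot": [0, 0, 0], "fingers": 1},
    {"travel": [-50, 0, 0], "delta_rot": [0, 0, 0], "fingers": 1},
    {"travel": [-50, 0, 0], "delta_rot": [0, 0, 0], "fingers": 1},
    {"travel": [-50, 0, 0], "delta_rot": [0, 0, 0], "fingers": 1},
    {"travel": [0, 0, 0], "delta_rot": [0, 0, 0], "fingers": 1},
    {"travel": [0, 0, 0], "delta_rot": [0, 0, 0], "fingers": 1}
  ]
}}

```text
clock: 22.38
eef_pos: [351.7, -277.7, 324.2]
eef_rot: [3.141, 0.0, 1.253]
wrist_force: [-0.1, -0.1, 0.6]
finger_gap: 0.5
```

Run:
```python
from h import *
ims=[]
for n in('side','top'):
    c=camera(n);ims.append(c['color'][...,::-1])
    P=cloud(c);m=(c['z_map']>0)&(np.hypot(P[...,0]-583.6,P[...,1]-63.4)<10)&(P[...,2]>150);print(n,"cap z",np.median(P[m][:,2]))
    for t in('switch_tip','button_face'):
      for d in tip_of(t,n)[:2]:
        w=tw(c,d['at']);q=w[:2]-[520.2,-131.6];print(n,t,w.round(1),'rig xy from pivot',np.round([q@[.951,-.309],q@[.309,.951]],1),round(d['confidence'],2))
a=cv2.resize(ims[0][110:260,180:340],(400,375));b=cv2.resize(ims[1][140:270,180:340],(400,325))
cv2.imwrite('pics/f.png',np.hstack([a,cv2.copyMakeBorder(b,0,50,0,0,cv2.BORDER_CONSTANT)]))
print(manip.read_state()['clock'],manip.read_state()['wrist_force'])
```

```text
side cap z 222.28508294776793
side switch_tip [ 547.1 -141.1  258.8] rig xy from pivot [28.5 -0.7] 0.54
side switch_tip [ 440.9 -410.8    0.8] rig xy from pivot [  10.8 -290. ] 0.39
top cap z 225.44541965138546
top switch_tip [ 551.7 -143.1  260. ] rig xy from pivot [33.5 -1.2] 0.49
22.675 [-0.11590166  0.53944212 -0.58041171]
```

View pics/f.png

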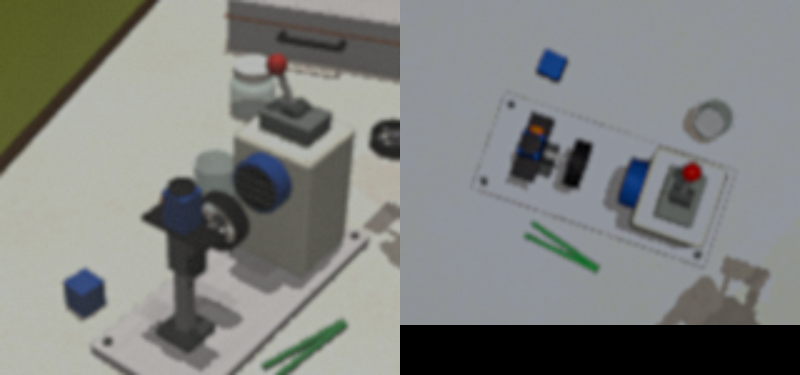

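The side view shows the ball at (277,63), leaning to rig +x, and the meter's ring lowered. The top view shows the ball at (692,172) on the far side and the orange button out at (536,130). The box, tweezers and beaker look undisturbed, so I'll hand it in.

```bash
python3 -c "
from cell import manip
print(manip.sign_off())"
```

```text
the job is handed in; nothing more can be done
None
```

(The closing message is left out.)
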